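Close a test cartridge, tip it back and slide it into the reader

ROBOT

A 7-joint arm with a two-finger parallel gripper is mounted at the origin on a cart in front of the work surface, level with it; the furniture and walls round the work are solid. World frame = base frame: x ahead of the robot, y to its left, z up, the work surface at z = 0. Lengths are in m, angles in rad, forces in N, time in s.
With the tool pointing down it reaches from about 0.4 to 0.85 m from the base axis. Payload 4.5 kg.
Tool frame: the origin (TCP) lies at the very end of the fingers, on their centre line; the grasp point (between the pads) lies 19 mm behind it (r.grip_point_offset is the distance from the TCP to the grasp point, in m); z points along the fingers, y is the line along which they close (so a half turn about z gives the same grasp; the last joint's range is limited). The gripper opens to 88 mm and grips with 3 to 60 N. Pads are 18 mm wide; open, the fingers measure 123 mm over their backs; the gripper's body (75 mm by 187 mm) begins 45 mm behind the grasp point.
Start: joints at [1.309, 0.689, -0.195, 1.565, 0.157, 0.902, -0.215], TCP at [0.182, -0.598, 0.239] pointing down, gripper open.
Joint ranges: [-3.01, 3.01], [-0.46, 2.08], [-1.47, 1.51], [0.13, 2.56], [-1, 4.14], [0.04, 2.09], [-2.66, 2.66]. Speed limits (rad/s): [2.57, 2.57, 3.14, 3.14, 3.14, 3.14, 3.14].

INTERFACE

Orientations are given as a unit quaternion [x, y, z, w].
In Python, from plant import r gives the robot as it stands.
- The arm moves only by the tool carry_out, never from a script. Its argument "rows" is a list of rows, each a list of 3 entries, a list of its own where there are three numbers: the shift along the tool's x, y, z in cm, then the turn, a rotation vector about the tool's x, y, z in degrees, then the closure, from 0 (fully open) to 1 (shut). A call has 1 to 12 rows; each row is the pose to reach, as a shift and turn from the pose commanded when the call began, along the tool's axes at that moment; what a row does not reach only later rows make up. A row lasts 1/10 s, in which the tool goes at most 50 mm and 8.59 degrees, less where a joint would pass 70% of its speed; a pose out of reach is approached as far as the arm can. A call with a gripper value outside its range is refused whole. The fingers move at their own pace and stop on an object; "newtons" is the grip in N (left out, the last holds). Time passes only in rows, so rows that repeat a pose let the fingers close. It gives the time, the measured TCP pose, the force, the opening and the grip force at its end, in the units of the state.
- r.get_state(): the state, without advancing time (a new reading comes with each control period).
- r.snapshot(name): name is "side" or "top"; returns a dict with "image" (480x640x3 uint8, red, green, blue), "fx", "fy", "cx", "cy" (pixels), "dist_coeffs" ([k1, k2, p1, p2, k3] as OpenCV has them; the pictures are not rectified), "pose" (4x4, takes a point from camera to world coordinates). Camera axes: x right, y up, looking along -z (the intrinsics and any distortion apply to the point x, -y, -z); pixel columns grow to the right and rows downward; lengths in m; the calibration is good to about 2 mm. A picture is of the moment at which its call begins. There is no depth.
- r.finish_job(): hands the job in; it is judged then, once.
The state is a dict: "clock": time; "q": joint angles; "qd": joint speeds; "joint_torque": joint torques, N m; "tool_pos": TCP position; "eef_rot": TCP orientation; "contact_force": force on the tool from outside, world axes, zero at the start; "moment": the same for the moment, N m; "opening": opening from 0.0 (shut) to 1.0 (fully open); "finger_force": force on a finger pad.
Only numpy, scipy, OpenCV 4.12 (cv2) and the standard library are available. Lean on these libraries where they do the work, as an engineer would, in place of code of your own. Each camera call takes 0.05 s, during which the arm holds its last target. There are 200 camera calls.

TASK

Two test cartridges stand upright in the loading tray of the white cartridge reader, and one has its cap standing open. Working only by pushing with the fingertips, picking nothing up, flip that cap over and press it fully shut, then push this cartridge over backwards so that it lies on its back in its lane with the printed code up, and push it along the lane into its bay until it stops. Leave the other cartridge standing in its place and the things on the bench undisturbed.

Things in the scene. Friction and masses are not known exactly. Their poses are not given: they have to be found in the camera images.
- reader: White bench-top reader, fixed, 260 long (x) x 152 wide (y) mm. x runs level from its loading side into the machine, y to its left, z up. Origin on the worktop midway between two lanes, below the back edge of their nests. Lanes at y = +42 and -42 mm, each 42 mm wide between walls. Behind x = 122 mm a display panel slopes up to z = 102 mm.
- edge_left (a point): Reader frame x 0, y +42, z 12 mm: middle of the 4 mm step, over which a cartridge tips, of the left lane. Before it the nest, x = -47 to 0, floor z = 8 mm, front wall (x = -54 to -47) and side walls up to z = 36 mm. Behind it the tray floor at z = 12 mm, rails up to z = 24 mm.
- stop_left (a point): Reader frame x 122, y +42, z 34 mm: the stop, the end wall of the left bay. The bay starts at x = 78 mm; its roof lies from z = 63 to 70 mm and covers x = 78 to 122 mm; the display panel rises behind. Pushed home, the shut cap meets this wall, and the cartridge's foot is at about x = 60 mm, 18 mm outside the bay.
- edge_right (a point): Reader frame x 0, y -42, z 12 mm: middle of the 4 mm step, over which a cartridge tips, of the right lane. Before it the nest, x = -47 to 0, floor z = 8 mm, front wall (x = -54 to -47) and side walls up to z = 36 mm. Behind it the tray floor at z = 12 mm, rails up to z = 24 mm.
- stop_right (a point): Reader frame x 122, y -42, z 34 mm: the stop, the end wall of the right bay. The bay starts at x = 78 mm; its roof lies from z = 63 to 70 mm and covers x = 78 to 122 mm; the display panel rises behind. Pushed home, the shut cap meets this wall, and the cartridge's foot is at about x = 60 mm, 18 mm outside the bay.
- cart: The cartridge to load: white, orange hinged cap standing open, 40-85 g; 44 (x) x 38 (y) mm, 62 mm high with cap shut. Origin: centre of its foot; z from foot to cap, x from printed front (robot's side) to back; front and back are 22 mm from the origin. Starts upright in either nest, axes along the reader's, 1 to 2 mm of play.
- cart_mid (a point): Middle of the orange-capped cartridge, 30 mm above its foot. Pushed on its front just below the cap it tips over the step, and beyond about 40 degrees it falls by itself. Let the finger rise with the front's upper edge, on the arc about the step: a finger that goes on level slips down the leaning front and jams. Lying, this point is 34 mm and its upper side 57 mm above the worktop.
- cart_cap (a joint): Angle of the orange cap: 0 shut flat, 1.57 upright, 2.09 leaning fully back. Plate 4 mm thick, 34 mm wide, 44 mm from hinge to end of its tab, which points to the front when shut. Hinge line along the cartridge's y, 20 mm behind the origin, 59 mm above the foot. Slightly stiff: the cap stays where it is left and must be pushed all the way down; shut, its top is 62 mm above the foot.
- other: A cartridge of the same size with a green cap, shut, standing upright in the other nest; origin at the centre of its foot. To be left standing.
- cup_blue: Specimen cup with blue lid, 61 mm across, 67 mm high, left of the reader; origin at the centre of its underside. To be left alone.
- cup_yellow: Specimen cup with yellow lid, 61 mm across, 67 mm high, right of the reader; origin at the centre of its underside. To be left alone.
- lab_timer: White lab timer, 60 x 62 x 17 mm, lying to the right of the reader; origin at the centre of its underside. To be left alone.
- red_marker: Red and white marker, 135 mm long, lying to the right of the reader; origin at the centre of its underside. To be left alone.
Things that resemble listed ones, but are neither listed nor needed, are in the scene too. What is shaped like the cart but blue is not meant.

How it is judged:
By the outcome, as a careful person would: the job done as asked, in the order asked, and still so for the second after the job is handed in, with the robot touching nothing.
It also fails if it takes over 51 s, if anything falls off the work surface, if the arm or the gripper's body presses on something with over 40 N, if the wrist force passes 120 N, or if a joint passes its speed limit or range.

## Working session

There is one attempt and no reset: what is moved stays moved. The work goes in short steps, Python scripts to look and compute and a tool call to move; the robot and the scene stay as the last step left them, time stands still between calls to the robot, and variables do not carry over. Pictures are saved under pics/ and viewed, at most 10 in all, crops included, and the job is handed in when it is done.

Besides the shell and the picture viewer there is one more tool, called after "Emit:" as name(argument=value, ...) on one line, values as JSON. carry_out: Moves the arm, as the interface text tells. Its arguments: {"type":"object","properties":{"rows":{"type":"array"},"newtons":{"type":"number"}},"required":["rows"]}

```bash
mkdir -p pics; python3 - <<'E'
from plant import r
import cv2
for n in("side","top"):
    s=r.snapshot(n); cv2.imwrite(f"pics/{n}0.png",s["image"][:,:,::-1]); print(n,s["fx"],s["fy"],s["cx"],s["cy"],s["dist_coeffs"],s["pose"])
s=r.get_state();print(s)
E
```

```text
side 441.7905986870311 441.7905986870311 316.09829533940535 238.27553039989053 [-0.0403065  0.         0.         0.         0.       ] [[-0.97370802  0.12217823 -0.1922633   0.29140228]
 [-0.22718548 -0.45889471  0.85895425  0.91402836]
 [ 0.0167169   0.88005007  0.47458658  0.61792048]
 [ 0.          0.          0.          1.        ]]
top 614.0200083565345 614.0200083565345 324.0329236787324 241.4017729528806 [0.04015 0.      0.      0.      0.     ] [[-0.06664945  0.97196361 -0.22548746  0.17706731]
 [-0.99777088 -0.06568043  0.01180507 -0.06457386]
 [-0.00333601  0.22577162  0.97417455  1.58855424]
 [ 0.          0.          0.          1.        ]]
{'clock': 0.1, 'q': array([ 1.30878715,  0.68987777, -0.1945064 ,  1.56623577,  0.15731759,
        0.90251079, -0.21508634]), 'qd': array([ 0.00029594,  0.00067237,  0.00069324, -0.00243974, -0.00116649,
       -0.00021443, -0.0003504 ]), 'joint_torque': array([-2.63718815e-03, -5.28501070e+01, -1.27142854e+00, -1.53837579e+01,
       -5.26161713e-02,  1.99605747e-03,  5.41054271e-05]), 'tool_pos': array([ 0.18197671, -0.59732775,  0.23800497]), 'eef_rot': array([ 9.89075092e-01,  1.47410281e-01, -1.92500021e-04, -7.97134111e-04]), 'contact_force': array([ 0.27210253, -0.25380267, -0.01379765]), 'moment': array([ 0.00609665,  0.00409831, -0.00767978]), 'finger_force': 0.0, 'opening': 1.0027874647125938}
```

View pics/side0.png

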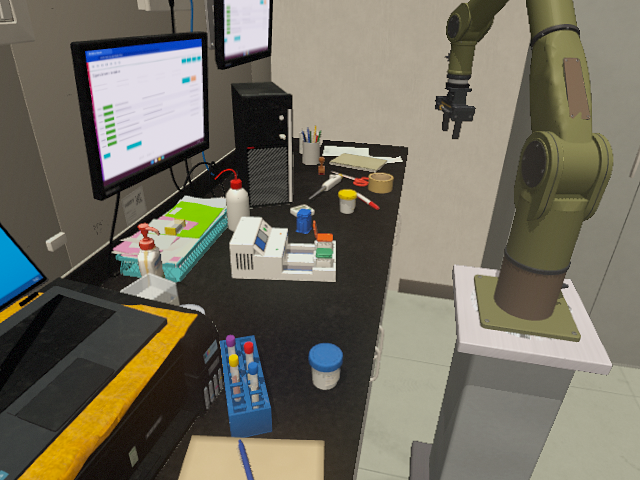

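View pics/top0.png

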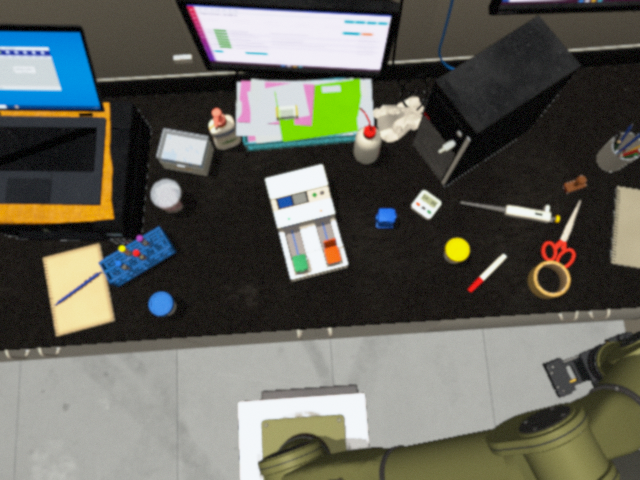

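Candidates: the orange-capped cartridge in the right nest (top 332,253; side 323,243), the green-capped one (top 300,263; side 324,256) and the loose blue one (top 386,217; side 304,220). I choose the orange one and will check it in an enlarged crop.

```bash
python3 - <<'E'
import cv2,numpy as np
a=cv2.imread("pics/side0.png")[205:295,220:350]; b=cv2.imread("pics/top0.png")[155:290,255:355]
a=cv2.resize(a,(780,540),interpolation=cv2.INTER_CUBIC); b=cv2.resize(b,(444,600),interpolation=cv2.INTER_CUBIC)
cv2.imwrite("pics/s1.png",a);cv2.imwrite("pics/t1.png",b)
E
```

```text
(no output)
```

View pics/s1.png

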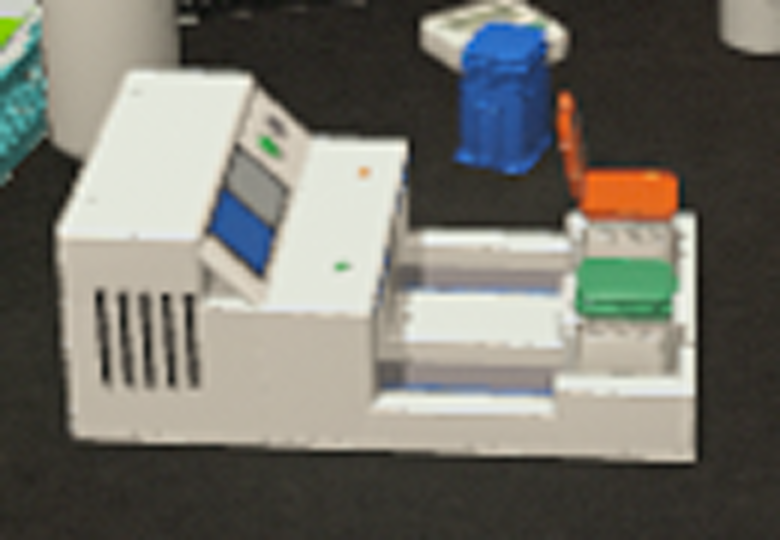

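View pics/t1.png

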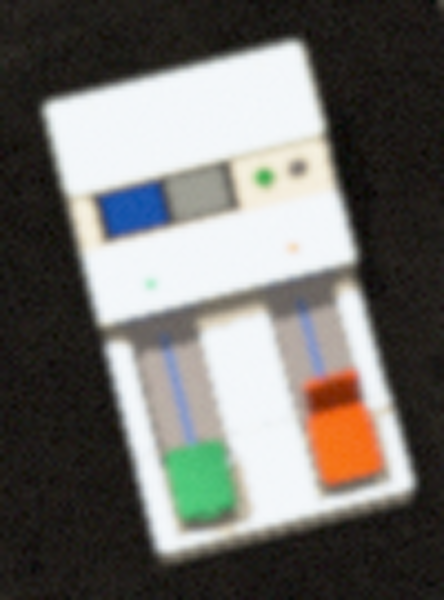

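The crops confirm it: the right-nest cartridge has the orange cap open, slightly past upright (plate top at side crop 567,95, hinge at 580,195; body top centre 630,195). Next I fit the reader pose and the cap from both views.

```bash
cat > h.py <<'E'
import numpy as np,cv2
from scipy.optimize import least_squares
from scipy.spatial.transform import Rotation as R
from plant import r
def cam(n):
    s=r.snapshot(n); s["K"]=np.array([[s["fx"],0,s["cx"]],[0,s["fy"],s["cy"]],[0,0,1]]); return s
def proj(s,P):
    P=np.atleast_2d(P); T=np.linalg.inv(s["pose"]); c=(P@T[:3,:3].T+T[:3,3])*[1,-1,-1]
    return cv2.projectPoints(c,np.zeros(3),np.zeros(3),s["K"],np.array(s["dist_coeffs"]))[0][:,0]
def rw(p,P): # reader mm->world
    P=np.atleast_2d(P)/1000.; c,s=np.cos(p[2]),np.sin(p[2])
    return np.c_[p[0]+c*P[:,0]-s*P[:,1],p[1]+s*P[:,0]+c*P[:,1],P[:,2]]
E
python3 - <<'E'
from h import *
top=np.array([(-54,76,36,163,547),(-54,-76,36,412,487),(78,76,70,103,325),(78,-76,70,357,262),(206,76,102,45,103),(206,-76,102,303,40)],float)
side=np.array([(-54,76,0,696,460),(-54,76,36,697,388),(-54,-76,36,694,213),(78,76,70,370,318),(78,-76,70,408,140),(206,76,0,72,438),(206,76,102,60,238),(206,-76,102,128,70)],float)
top[:,3:]=top[:,3:]/4.44+[255,155]; side[:,3:]=side[:,3:]/6+[220,205]
T,S=cam("top"),cam("side")
f=lambda p,C,d:(proj(C,rw(p,d[:,:3]))-d[:,3:])
for nm,L in(("top",[(T,top)]),("side",[(S,side)]),("both",[(T,top),(S,side)])):
    o=least_squares(lambda p:np.concatenate([f(p,*l).ravel() for l in L]),[.55,0,0]); print(nm,o.x,np.sqrt((o.fun**2).mean()))
p=o.x; print(f(p,T,top).round(1).tolist(),f(p,S,side).round(1).tolist())
np.save("p.npy",p)
# cap tip: side crop (567,93) lies mid-plate end; y=-42
for th in(1.57,1.7,1.8,1.9,2.09):
    P=rw(p,[[-23+20-44*np.cos(th),y,8+59+44*np.sin(th)] for y in(-25,-59)]); h=rw(p,[[-3,-25,67],[-3,-59,67]])
    print(th,((proj(S,P)-[220,205])*6).round().tolist(),((proj(T,P)-[255,155])*4.44).round().tolist(),((proj(T,h)-[255,155])*4.44).round().tolist(),((proj(S,h)-[220,205])*6).round().tolist())
E
```

```text
top [ 0.50906215 -0.05727559  0.18648581] 0.5792982990003115
side [ 0.50912046 -0.05544309  0.19863052] 0.7167345021190207
both [ 0.50924933 -0.05686841  0.19115296] 0.732574710801347
[[-0.7, 1.5], [0.6, 0.1], [-0.5, -0.1], [-0.1, -0.6], [-0.4, -0.4], [-0.7, -0.6]] [[-0.2, 0.5], [0.2, 0.3], [0.6, -0.1], [0.8, -1.8], [0.3, -0.5], [0.2, 0.5], [-0.9, -1.8], [-0.4, -0.9]]
1.57 [[586.0, 112.0], [589.0, 77.0]] [[307.0, 398.0], [366.0, 383.0]] [[307.0, 415.0], [364.0, 400.0]] [[584.0, 202.0], [587.0, 166.0]]
1.7 [[573.0, 112.0], [576.0, 78.0]] [[304.0, 388.0], [363.0, 373.0]] [[307.0, 415.0], [364.0, 400.0]] [[584.0, 202.0], [587.0, 166.0]]
1.8 [[562.0, 113.0], [566.0, 79.0]] [[302.0, 381.0], [361.0, 366.0]] [[307.0, 415.0], [364.0, 400.0]] [[584.0, 202.0], [587.0, 166.0]]
1.9 [[553.0, 116.0], [556.0, 81.0]] [[300.0, 375.0], [359.0, 359.0]] [[307.0, 415.0], [364.0, 400.0]] [[584.0, 202.0], [587.0, 166.0]]
2.09 [[535.0, 122.0], [539.0, 88.0]] [[297.0, 363.0], [355.0, 348.0]] [[307.0, 415.0], [364.0, 400.0]] [[584.0, 202.0], [587.0, 166.0]]
```

```bash
cat >> h.py <<'E'
def go(*targets):
    "targets (x,y,z mm reader TCP, pitch deg: + = tip forward)"
    p=np.load("p.npy"); s=r.get_state(); R0=R.from_quat(s["eef_rot"]); c=rw(p,[0,0,0])[0]
    d=rw([-0,0,p[2]],[[0,0,0]]); M=R.from_euler("z",p[2]); q=(M.inv().apply(s["tool_pos"]-c)*1000).round(1)
    print("now reader",q,"t",s["clock"],"F",M.inv().apply(s["contact_force"]).round(1))
    for t in targets:
        Rt=M*R.from_euler("y",-t[3],degrees=True)*R.from_euler("x",180,degrees=True)
        print(t,"shift cm",(R0.inv().apply(rw(p,t[:3])[0]-s["tool_pos"])*100).round(2),"turn",np.degrees((R0.inv()*Rt).as_rotvec()).round(1))
E
python3 -c "
from h import *
go((45,-42,180,0),(45,-42,95,0))"
```

```text
now reader [-423.9 -468.6  238.2] t 0.2 F [0.4 0.2 0.5]
(45, -42, 180, 0) shift cm [ 51.1  -37.52   5.86] turn [-0.1  0.   6. ]
(45, -42, 95, 0) shift cm [ 51.1  -37.51  14.36] turn [-0.1  0.   6. ]
```

Emit:
carry_out(rows=[[[51.1, -37.5, 5.9], [0, 0, 6], 1], [[51.1, -37.5, 5.9], [0, 0, 6], 1], [[51.1, -37.5, 5.9], [0, 0, 6], 1], [[51.1, -37.5, 5.9], [0, 0, 6], 1], [[51.1, -37.5, 5.9], [0, 0, 6], 1], [[51.1, -37.5, 5.9], [0, 0, 6], 1], [[51.1, -37.5, 5.9], [0, 0, 6], 1], [[51.1, -37.5, 5.9], [0, 0, 6], 1], [[51.1, -37.5, 5.9], [0, 0, 6], 1], [[51.1, -37.5, 5.9], [0, 0, 6], 1], [[51.1, -37.5, 5.9], [0, 0, 6], 1], [[51.1, -37.5, 5.9], [0, 0, 6], 1]])

```text
clock: 1.4
tool_pos: [0.5409, -0.1176, 0.1829]
eef_rot: [0.995, 0.095, -0.0, 0.0]
contact_force: [1.1, -0.3, 0.6]
opening: 0.002
finger_force: 0.0
```

```bash
python3 -c "
from h import *
go((45,-42,180,0),(45,-42,95,0))"
```

```text
now reader [ 19.5 -65.6 182.9] t 1.4 F [ 1.  -0.5  0.6]
(45, -42, 180, 0) shift cm [ 2.55 -2.36  0.29] turn [0. 0. 0.]
(45, -42, 95, 0) shift cm [ 2.55 -2.36  8.79] turn [0. 0. 0.]
```

Emit:
carry_out(rows=[[[2.5, -2.3, 0.3], [0, 0, 0], 1], [[2.5, -2.3, 0.3], [0, 0, 0], 1], [[2.5, -2.3, 0.3], [0, 0, 0], 1], [[2.5, -2.3, 0.3], [0, 0, 0], 1]])

```text
clock: 1.8
tool_pos: [0.5591, -0.0938, 0.18]
eef_rot: [0.996, 0.094, -0.001, 0.001]
contact_force: [0.2, -0.1, 0.0]
opening: 0.006
finger_force: 0.0
```

```bash
python3 -c "
from h import *
go((40,-42,96,0),(10,-42,96,0),(-20,-42,94,0),(-32,-42,90,0))"
```

```text
now reader [ 41.9 -45.7 180. ] t 1.8 F [ 0.1 -0.1  0. ]
(40, -42, 96, 0) shift cm [-0.18 -0.38  8.4 ] turn [ 0.1  0.1 -0.1]
(10, -42, 96, 0) shift cm [-3.18 -0.37  8.41] turn [ 0.1  0.1 -0.1]
(-20, -42, 94, 0) shift cm [-6.18 -0.37  8.61] turn [ 0.1  0.1 -0.1]
(-32, -42, 90, 0) shift cm [-7.38 -0.36  9.01] turn [ 0.1  0.1 -0.1]
```

Emit:
carry_out(rows=[[[0, -0.3, 4.4], [0, 0, 0], 1], [[0, -0.3, 8.4], [0, 0, 0], 1], [[0, -0.3, 8.4], [0, 0, 0], 1], [[0, -0.3, 8.4], [0, 0, 0], 1], [[0, -0.3, 8.4], [0, 0, 0], 1]])

```text
clock: 2.3
tool_pos: [0.5606, -0.0902, 0.0981]
eef_rot: [0.996, 0.095, 0.002, 0.001]
contact_force: [-0.0, 0.6, 1.2]
opening: 0.003
finger_force: 0.0
```

```bash
python3 -c "
from h import *
go((12,-42,96,0),(-22,-42,94,0),(-32,-42,90,0),(-32,-42,80,0))
for n in('side','top'):
    a=cam(n)['image'][:,:,::-1]; a=a[195:285,240:360] if n=='side' else a[160:290,255:355]
    cv2.imwrite('pics/%s2.png'%n,cv2.resize(a,None,fx=4.5,fy=4.5,interpolation=2))
a,b=cv2.imread('pics/side2.png'),cv2.imread('pics/top2.png')
b=cv2.resize(b,(312,405)); cv2.imwrite('pics/b2.png',np.hstack([cv2.resize(a,(488,366)),cv2.resize(b,(312,366))]))"
```

```text
now reader [ 44.1 -42.5  98.1] t 2.3 F [0.1 0.6 1.2]
(12, -42, 96, 0) shift cm [-3.21 -0.05  0.2 ] turn [ 0.1 -0.2 -0.1]
(-22, -42, 94, 0) shift cm [-6.61 -0.04  0.39] turn [ 0.1 -0.2 -0.1]
(-32, -42, 90, 0) shift cm [-7.61 -0.04  0.79] turn [ 0.1 -0.2 -0.1]
(-32, -42, 80, 0) shift cm [-7.62 -0.04  1.79] turn [ 0.1 -0.2 -0.1]
```

View pics/b2.png

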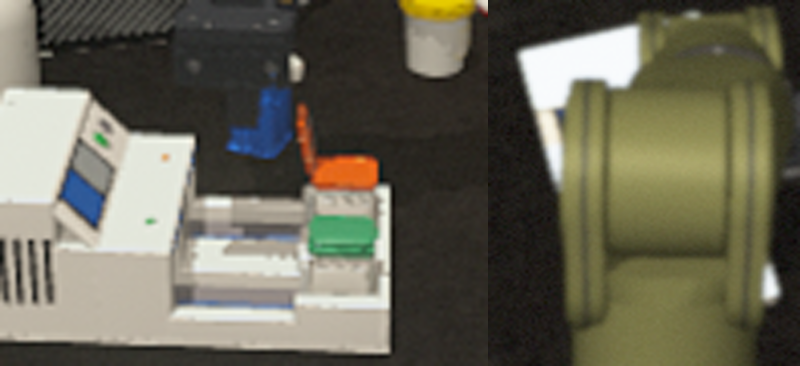

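The side view shows the closed fingers (crop about 245,125) behind the cap plate (305,135) and clear of it. Now I sweep the cap forward.

Emit:
carry_out(rows=[[[-1.5, 0, 0], [0, 0, 0], 1], [[-2.8, 0, 0], [0, 0, 0], 1], [[-4, 0, 0], [0, 0, 0], 1], [[-5.2, 0, 0.2], [0, 0, 0], 1], [[-6.3, 0, 0.4], [0, 0, 0], 1], [[-7.3, 0, 0.8], [0, 0, 0], 1], [[-7.6, 0, 1.2], [0, 0, 0], 1], [[-7.6, 0, 1.5], [0, 0, 0], 1], [[-7.6, 0, 1.5], [0, 0, 0], 1]])

```text
clock: 3.3
tool_pos: [0.488, -0.1037, 0.0827]
eef_rot: [0.995, 0.095, 0.003, 0.001]
contact_force: [1.0, -0.4, 9.5]
opening: 0.0
finger_force: 4.3
```

```bash
python3 -c "
from h import *
go((-32,-42,70,0))
a=cam('side')['image'][195:285,240:360,::-1]
cv2.imwrite('pics/s3.png',cv2.resize(a,None,fx=5,fy=5,interpolation=2))"
```

```text
now reader [-29.8 -42.   82.7] t 3.3 F [ 0.9 -0.6  9.5]
(-32, -42, 70, 0) shift cm [-0.23  0.    1.27] turn [ 0.1 -0.4 -0. ]
```

View pics/s3.png

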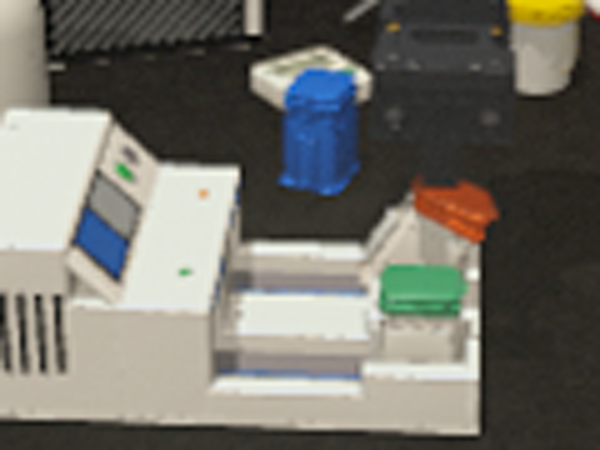

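The side view shows the cap bent forward (450,205), but the cartridge itself leans toward the robot (white back face, 400,230). I lift away and look.

Emit:
carry_out(rows=[[[0.3, 0, -1], [0, 0, 0], 1], [[0.6, 0, -2.5], [0, 0, 0], 1], [[0.6, 0, -5], [0, 0, 0], 1], [[0.6, 0, -5], [0, 0, 0], 1], [[0.6, 0, -5], [0, 0, 0], 1]])

```text
clock: 3.85
tool_pos: [0.4916, -0.1024, 0.1316]
eef_rot: [0.995, 0.095, 0.001, 0.0]
contact_force: [-0.8, 0.4, 0.3]
opening: 0.007
finger_force: 0.0
```

```bash
python3 -c "
from h import *
go((-32,-42,70,0))
a=cam('side')['image'][195:285,240:360,::-1]
cv2.imwrite('pics/s4.png',cv2.resize(a,None,fx=6.5,fy=6.5,interpolation=2))"
```

```text
now reader [-26.  -41.3 131.6] t 3.85 F [-0.7  0.5  0.3]
(-32, -42, 70, 0) shift cm [-0.61  0.07  6.15] turn [ 0.  -0.1  0. ]
```

View pics/s4.png

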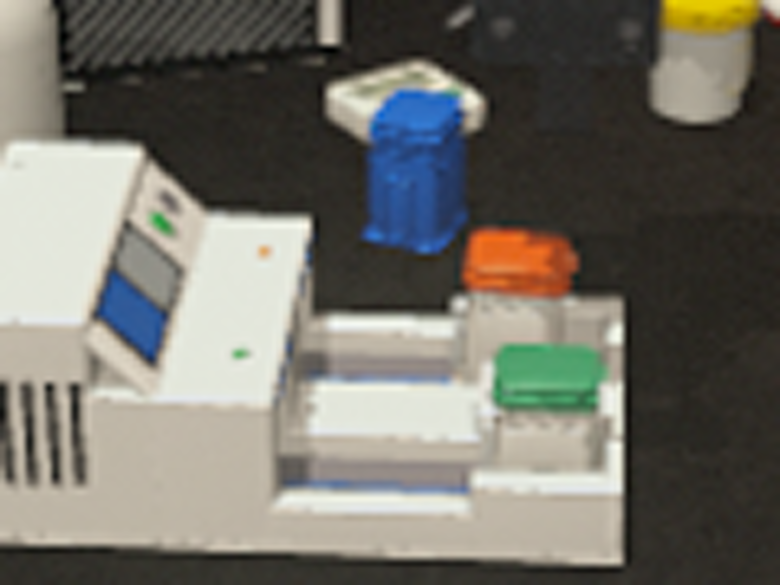

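The cartridge has rocked back upright, but about 12 mm further back (orange cap at crop 465–577 × 231–295), with its foot on the step and the cap nearly shut. I press the cap down over the foot, then push the cartridge back into its nest.

Emit:
carry_out(rows=[[[0.3, 0, 3], [0, 0, 0], 1], [[0.3, 0, 5], [0, 0, 0], 1], [[0.3, 0, 5.4], [0, 0, 0], 1], [[0.3, 0, 5.7], [0, 0, 0], 1], [[0.3, 0, 5.7], [0, 0, 0], 1]])

```text
clock: 4.4
tool_pos: [0.4936, -0.1018, 0.074]
eef_rot: [0.995, 0.095, -0.0, 0.0]
contact_force: [-0.9, 0.3, 1.0]
opening: 0.004
finger_force: 0.0
```

Emit:
carry_out(rows=[[[0, 0, 0.2], [0, 0, 0], 1], [[0, 0, 0.4], [0, 0, 0], 1], [[0, 0, 0.5], [0, 0, 0], 1], [[0, 0, 0.5], [0, 0, 0], 1]])

```text
clock: 4.8
tool_pos: [0.4946, -0.1022, 0.0722]
eef_rot: [0.995, 0.095, 0.002, 0.001]
contact_force: [-3.6, 0.9, 25.5]
opening: 0.009
finger_force: 13.1
```

Emit:
carry_out(rows=[[[0, 0, 0.2], [0, 0, 0], 1], [[0, 0, 0.3], [0, 0, 0], 1], [[0, 0, 0.3], [0, 0, 0], 1], [[0, 0, -2], [0, 0, 0], 1], [[0, 0, -4], [0, 0, 0], 1], [[0, 0, -4], [0, 0, 0], 1], [[0, 0, -4], [0, 0, 0], 1]])

```text
clock: 5.5
tool_pos: [0.4941, -0.1019, 0.1096]
eef_rot: [0.995, 0.095, 0.001, 0.0]
contact_force: [-0.0, 0.0, -0.4]
opening: 0.005
finger_force: 0.0
```

```bash
python3 -c "
from h import *
go((40,-42,110,0),(40,-42,34,0),(9,-42,34,0))
a=cam('side')['image'][195:285,240:360,::-1]
cv2.imwrite('pics/s5.png',cv2.resize(a,None,fx=6.5,fy=6.5,interpolation=2))"
```

```text
now reader [-23.4 -41.3 109.6] t 5.5 F [-0.   0.  -0.4]
(40, -42, 110, 0) shift cm [ 6.34  0.07 -0.03] turn [ 0.  -0.1 -0. ]
(40, -42, 34, 0) shift cm [6.33 0.06 7.57] turn [ 0.  -0.1 -0. ]
(9, -42, 34, 0) shift cm [3.23 0.06 7.56] turn [ 0.  -0.1 -0. ]
```

View pics/s5.png

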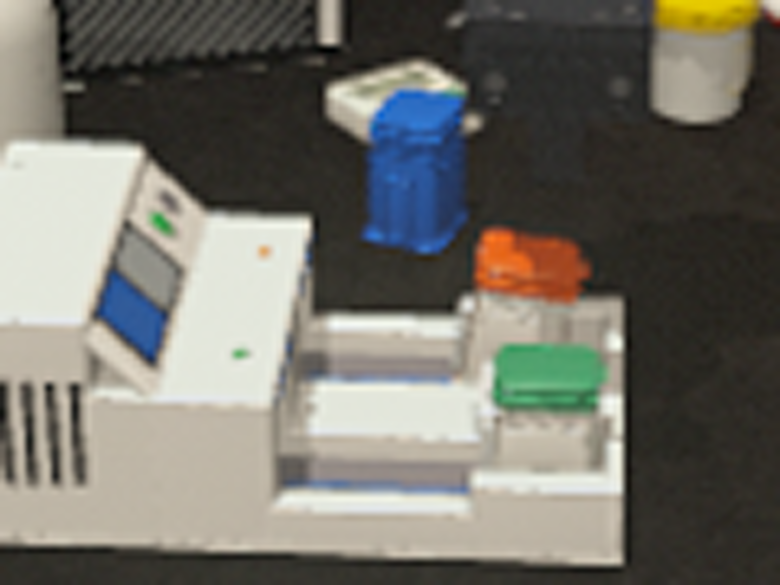

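The cap now lies flat and the cartridge leans slightly forward (orange at crop 476–590 × 229–300), its back foot still on the step. I push it low from behind, into the nest.

Emit:
carry_out(rows=[[[4, 0, 0], [0, 0, 0], 1], [[6.3, 0, 0], [0, 0, 0], 1], [[6.3, 0, 4], [0, 0, 0], 1], [[6.3, 0, 7.5], [0, 0, 0], 1], [[6.3, 0, 7.5], [0, 0, 0], 1], [[5.3, 0, 7.5], [0, 0, 0], 1], [[4.6, 0, 7.5], [0, 0, 0], 1], [[4, 0, 7.5], [0, 0, 0], 1], [[3.5, 0, 7.5], [0, 0, 0], 1], [[3.2, 0, 7.5], [0, 0, 0], 1], [[3.2, 0, 7.5], [0, 0, 0], 1]])

```text
clock: 6.65
tool_pos: [0.5263, -0.0958, 0.0349]
eef_rot: [0.995, 0.095, 0.002, 0.0]
contact_force: [1.9, -0.0, 0.7]
opening: 0.0
finger_force: 0.9
```

```bash
cat >> h.py <<'E'
def blob():
    im=cam("side")["image"]; h=cv2.cvtColor(im,cv2.COLOR_RGB2HSV)[195:285,240:360]
    for n,a,b in(("orange",3,16),("green",55,85)):
        m=cv2.inRange(h,(a,130,90),(b,255,255)); k=cv2.connectedComponentsWithStats(m)[2][1:]
        print(n,[(x[:5]+[240,195,0,0,0]).tolist() for x in k if x[4]>25])
    return im
E
python3 -c "
from h import *
go((9,-42,34,0))
blob()"
```

```text
now reader [  9.4 -41.5  34.9] t 6.65 F [ 1.8 -0.4  0.7]
(9, -42, 34, 0) shift cm [-0.04  0.05  0.09] turn [ 0.  -0.2 -0. ]
orange [[325, 231, 12, 11, 96]]
green [[317, 248, 15, 6, 47]]
```

```bash
python3 -c "
from h import *
a=cam('side')['image'][195:285,240:360,::-1]
cv2.imwrite('pics/s6.png',cv2.resize(a,None,fx=6.5,fy=6.5,interpolation=2))"
```

```text
(no output)
```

View pics/s6.png

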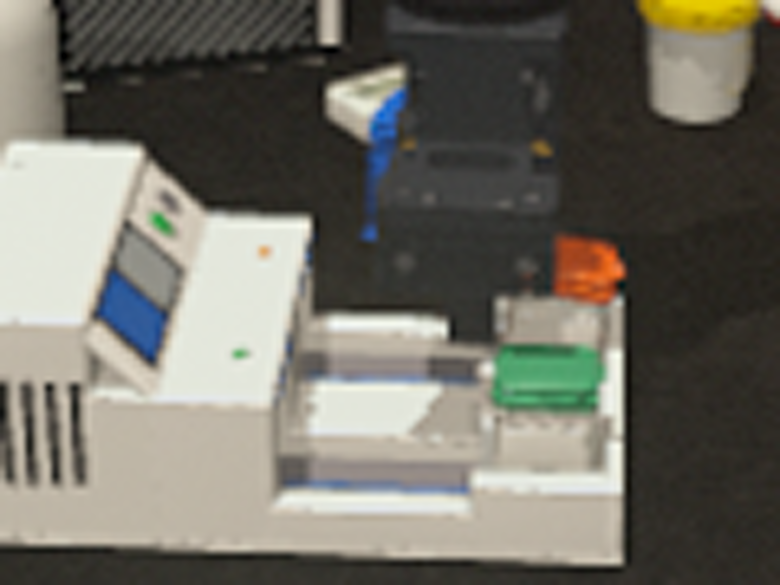

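The gripper body hides the left half of the cap; its visible end (625,270) is about 3 px further forward than at the start. I back off, rise and measure.

Emit:
carry_out(rows=[[[1.5, 0, 0], [0, 0, 0], 1], [[2.5, 0, 0], [0, 0, 0], 1], [[2.5, 0, -4], [0, 0, 0], 1], [[2.5, 0, -9], [0, 0, 0], 1], [[2.5, 0, -11], [0, 0, 0], 1], [[2.5, 0, -11], [0, 0, 0], 1], [[2.5, 0, -11], [0, 0, 0], 1]])

```text
clock: 7.45
tool_pos: [0.5493, -0.0909, 0.1439]
eef_rot: [0.995, 0.095, -0.0, -0.0]
contact_force: [0.4, -0.3, -0.2]
opening: 0.002
finger_force: 0.0
```

```bash
python3 -c "
from h import *
go((-27,-42,90,0))
blob(); p=np.load('p.npy'); S=cam('side')
for n,x0,z0,t in(('nest',-23,8,0),('back8',-15,8,0),('fwd5',-23,8,5),('fwd10',-23,8,10)):
  t=np.radians(t); P=[]
  for x in(-24,20):
    for y in(-17,17):
      for z in(56,62): 
        X,Z=x+22,z; P.append([x0-22+X*np.cos(t)-Z*np.sin(t),-42+y,z0+Z*np.cos(t)+X*np.sin(t)])
  q=proj(S,rw(p,P)); print(n,q.min(0).round(1),q.max(0).round(1))
P=[[x,42+y,z] for x in(-47,-3) for y in(-17,17) for z in(64,70)]; q=proj(S,rw(p,P)); print('green',q.min(0),q.max(0))
"
```

```text
now reader [ 32.9 -41.  143.9] t 7.45 F [ 0.3 -0.4 -0.2]
(-27, -42, 90, 0) shift cm [-5.98  0.1   5.39] turn [-0.  0.  0.]
orange [[317, 231, 18, 11, 158]]
green [[317, 248, 15, 6, 46]]
nest [317.3 231.7] [334.2 240.2]
back8 [314.3 231.6] [331.2 240.1]
fwd5 [319.2 230.6] [336.2 240.4]
fwd10 [321.3 229.7] [338.2 240.7]
green [316.0766464  246.99533233] [334.08431659 256.50995762]
```

It is back in the nest (orange box 317–335, predicted 317–334). I press the cap again near its tab.

Emit:
carry_out(rows=[[[-4, 0.1, 0], [0, 0, 0], 1], [[-6.3, 0.1, 2], [0, 0, 0], 1], [[-6.3, 0.1, 6], [0, 0, 0], 1], [[-6.3, 0.1, 7], [0, 0, 0], 1], [[-6.3, 0.1, 7.3], [0, 0, 0], 1], [[-6.3, 0.1, 7.6], [0, 0, 0], 1], [[-6.3, 0.1, 7.8], [0, 0, 0], 1], [[-6.3, 0.1, 7.8], [0, 0, 0], 1]])

```text
clock: 8.35
tool_pos: [0.4852, -0.1042, 0.0708]
eef_rot: [0.995, 0.095, -0.002, 0.0]
contact_force: [-12.3, 1.4, 61.0]
opening: 0.006
finger_force: 31.1
```

Emit:
carry_out(rows=[[[0, 0, -3], [0, 0, 0], 1], [[0, 0, -7], [0, 0, 0], 1], [[-3, 0, -7], [0, 8, 0], 1], [[-5, 0, -7], [0, 14, 0], 1], [[-5, 0, -7], [0, 20, 0], 1], [[-5, 0, -7], [0, 20, 0], 1], [[-5, 0, -7], [0, 20, 0], 1]])

```text
clock: 9.05
tool_pos: [0.4261, -0.1145, 0.1299]
eef_rot: [0.993, 0.103, 0.048, -0.02]
contact_force: [-0.7, 0.6, -0.4]
opening: 0.006
finger_force: 0.0
```

```bash
python3 -c "
from h import *
go((-72,-42,100,20),(-72,-42,55,20))
s=r.get_state();print(R.from_quat(s['eef_rot']).as_matrix().round(2));blob()"
```

```text
now reader [-92.6 -40.8 129.9] t 9.05 F [-0.5  0.7 -0.4]
(-72, -42, 100, 20) shift cm [1.75 0.25 3.17] turn [-1.8 14.3  0.6]
(-72, -42, 55, 20) shift cm [1.31 0.38 7.65] turn [-1.8 14.3  0.6]
[[ 0.97  0.21  0.09]
 [ 0.2  -0.98  0.05]
 [ 0.1  -0.03 -0.99]]
orange [[317, 230, 18, 12, 163]]
green [[317, 248, 15, 6, 43]]
```

Emit:
carry_out(rows=[[[1.8, 0.2, 3.2], [-1.8, 14.3, 0.6], 1], [[1.8, 0.2, 3.2], [-1.8, 14.3, 0.6], 1], [[1.8, 0.2, 3.2], [-1.8, 14.3, 0.6], 1], [[1.8, 0.2, 3.2], [-1.8, 14.3, 0.6], 1]])

```text
clock: 9.5
tool_pos: [0.4176, -0.0989, 0.0736]
eef_rot: [0.988, 0.148, 0.029, -0.032]
contact_force: [-1.4, 2.0, -1.4]
opening: 0.006
finger_force: 0.0
```

```bash
python3 -c "
from h import *
go((-72,-42,55,0),(-72,-42,55,20))
s=r.get_state();print(s['q'].round(2));blob()"
```

```text
now reader [-98.  -23.9  73.6] t 9.5 F [-1.   2.3 -1.4]
(-72, -42, 55, 0) shift cm [2.26 2.18 1.9 ] turn [-3.3 -3.6  6.1]
(-72, -42, 55, 20) shift cm [2.26 2.18 1.9 ] turn [-4.4 16.3  5.5]
[ 0.77  0.99 -1.02  2.27  1.42  0.73 -2.56]
orange [[317, 230, 18, 12, 163]]
green [[317, 248, 14, 5, 43]]
```

Forward pitch runs the wrist into its range here, so I return to a vertical tool.

Emit:
carry_out(rows=[[[2.3, 1, -2.5], [-3.3, -3.6, 6.1], 1], [[2.3, 2.2, -4], [-3.3, -3.6, 6.1], 1], [[2.3, 2.2, -4], [-3.3, -3.6, 6.1], 1], [[2.3, 2.2, -4], [-3.3, -3.6, 6.1], 1]])

```text
clock: 9.95
tool_pos: [0.445, -0.1149, 0.1158]
eef_rot: [0.995, 0.095, 0.003, -0.002]
contact_force: [-0.7, -0.4, 0.1]
opening: 0.008
finger_force: 0.0
```

```bash
python3 -c "
from h import *
go((-68,-42,110,0),(-68,-42,53,0))
s=r.get_state();print(s['q'].round(2));blob()"
```

```text
now reader [-74.1 -44.8 115.8] t 9.95 F [-0.8 -0.3  0.1]
(-68, -42, 110, 0) shift cm [ 0.61 -0.28  0.59] turn [-0.2 -0.4 -0. ]
(-68, -42, 53, 0) shift cm [ 0.56 -0.26  6.29] turn [-0.2 -0.4 -0. ]
[ 0.75  0.91 -1.03  2.14  1.16  0.82 -2.42]
orange [[317, 230, 18, 12, 163]]
green [[317, 248, 15, 6, 45]]
```

Emit:
carry_out(rows=[[[0.4, -0.2, 3], [-0.2, -0.4, 0], 1], [[0.4, -0.2, 5.9], [-0.2, -0.4, 0], 1], [[0.4, -0.2, 5.9], [-0.2, -0.4, 0], 1], [[0.4, -0.2, 5.9], [-0.2, -0.4, 0], 1], [[0.4, -0.2, 5.9], [-0.2, -0.4, 0], 1]])

```text
clock: 10.5
tool_pos: [0.4496, -0.1113, 0.058]
eef_rot: [0.995, 0.096, 0.001, -0.001]
contact_force: [0.8, 0.1, -0.1]
opening: 0.006
finger_force: 0.0
```

```bash
python3 -c "
from h import *
go((-56,-42,57,0),(-45.3,-42,65,0),(-35.6,-42,70,0),(-25,-42,74,0),(-14,-42,76,0),(-3,-42,76,0))
s=r.get_state();print(s['q'].round(2));blob()"
```

```text
now reader [-68.9 -42.1  58. ] t 10.5 F [ 0.8 -0.1 -0.1]
(-56, -42, 57, 0) shift cm [ 1.29 -0.01  0.1 ] turn [-0.1 -0.1  0.1]
(-45.3, -42, 65, 0) shift cm [ 2.36 -0.01 -0.69] turn [-0.1 -0.1  0.1]
(-35.6, -42, 70, 0) shift cm [ 3.33 -0.01 -1.19] turn [-0.1 -0.1  0.1]
(-25, -42, 74, 0) shift cm [ 4.39 -0.01 -1.59] turn [-0.1 -0.1  0.1]
(-14, -42, 76, 0) shift cm [ 5.49 -0.01 -1.79] turn [-0.1 -0.1  0.1]
(-3, -42, 76, 0) shift cm [ 6.59 -0.01 -1.78] turn [-0.1 -0.1  0.1]
[ 0.69  1.01 -0.94  2.15  1.33  0.78 -2.56]
orange [[317, 230, 18, 12, 162]]
green [[317, 248, 15, 6, 47]]
```

Emit:
carry_out(rows=[[[0.8, 0, 0.1], [0, 0, 0], 1], [[1.4, 0, 0.1], [0, 0, 0], 1], [[1.9, 0, -0.4], [0, 0, 0], 1], [[2.4, 0, -0.8], [0, 0, 0], 1], [[2.9, 0, -1.1], [0, 0, 0], 1], [[3.4, 0, -1.3], [0, 0, 0], 1], [[3.4, 0, -1.3], [0, 0, 0], 1]])

```text
clock: 11.25
tool_pos: [0.484, -0.1048, 0.0706]
eef_rot: [0.995, 0.096, 0.002, -0.001]
contact_force: [0.0, -0.1, 0.3]
opening: 0.003
finger_force: 0.0
```

```bash
python3 -c "
from h import *
go((-25,-42,74,0),(-14,-42,76,0),(-3,-42,76,0))
s=r.get_state();print(s['q'].round(2));blob()"
```

```text
now reader [-33.9 -42.2  70.6] t 11.25 F [-0.  -0.1  0.3]
(-25, -42, 74, 0) shift cm [ 0.89 -0.02 -0.34] turn [-0.1 -0.2  0. ]
(-14, -42, 76, 0) shift cm [ 1.99 -0.02 -0.53] turn [-0.1 -0.2  0. ]
(-3, -42, 76, 0) shift cm [ 3.09 -0.02 -0.53] turn [-0.1 -0.2  0. ]
[ 0.67  1.01 -0.97  2.06  1.23  0.83 -2.46]
orange [[308, 227, 17, 14, 151]]
green [[317, 248, 14, 6, 44]]
```

Emit:
carry_out(rows=[[[0.4, 0, -0.2], [0, 0, 0], 1], [[0.9, 0, -0.3], [0, 0, 0], 1], [[1.4, 0, -0.4], [0, 0, 0], 1], [[2.0, 0, -0.5], [0, 0, 0], 1], [[2.5, 0, -0.5], [0, 0, 0], 1], [[3.1, 0, -0.5], [0, 0, 0], 1], [[3.5, 0, -0.5], [0, 0, 0], 1], [[3.5, 0, -0.5], [0, 0, 0], 1], [[3.5, 0, -0.5], [0, 0, 0], 1]])

```text
clock: 12.2
tool_pos: [0.517, -0.0984, 0.0751]
eef_rot: [0.995, 0.096, 0.001, -0.001]
contact_force: [0.9, -0.0, -0.5]
opening: 0.003
finger_force: 0.0
```

```bash
python3 -c "
from h import *
go((-26,-42,90,0),(-26,-42,42,0),(51,-42,42,0))
s=r.get_state();print(s['q'].round(2));blob()
p=np.load('p.npy'); S=cam('side')
P=[[-4+z,-42+y,12+x] for z in (56,62) for x in(2,46) for y in(-17,17)]; q=proj(S,rw(p,P)); print('lying cap',q.min(0),q.max(0))"
```

```text
now reader [ -0.3 -42.3  75.1] t 12.2 F [ 0.9 -0.2 -0.5]
(-26, -42, 90, 0) shift cm [-2.57 -0.03 -1.49] turn [-0.1 -0.1  0. ]
(-26, -42, 42, 0) shift cm [-2.58 -0.02  3.31] turn [-0.1 -0.1  0. ]
(51, -42, 42, 0) shift cm [ 5.12 -0.02  3.32] turn [-0.1 -0.1  0. ]
[ 0.64  1.02 -0.98  1.96  1.17  0.88 -2.38]
orange [[291, 236, 6, 17, 71]]
green [[317, 248, 15, 6, 48]]
lying cap [294.14293438 234.85633082] [297.43862304 255.32852906]
```

The cartridge has fallen onto its back (orange 291–297 × 236–253, close to the lying prediction). I come down behind its foot.

Emit:
carry_out(rows=[[[-1, 0, -1.5], [0, 0, 0], 1], [[-2.6, 0, -1.5], [0, 0, 0], 1], [[-2.6, 0, 0], [0, 0, 0], 1], [[-2.6, 0, 3.3], [0, 0, 0], 1], [[-2.6, 0, 3.3], [0, 0, 0], 1], [[-2.6, 0, 3.3], [0, 0, 0], 1], [[-1.6, 0, 3.3], [0, 0, 0], 1], [[-0.6, 0, 3.3], [0, 0, 0], 1], [[0.4, 0, 3.3], [0, 0, 0], 1], [[0.4, 0, 3.3], [0, 0, 0], 1]])

```text
clock: 13.3
tool_pos: [0.5237, -0.0968, 0.043]
eef_rot: [0.995, 0.095, 0.003, -0.001]
contact_force: [0.1, -0.6, 0.4]
opening: 0.006
finger_force: 0.0
```

```bash
python3 -c "
from h import *
go((51,-42,42,0))
s=r.get_state();print(s['q'].round(2))
a=blob()[195:285,240:360,::-1]
cv2.imwrite('pics/s7.png',cv2.resize(a,None,fx=6.5,fy=6.5,interpolation=2))"
```

```text
now reader [  6.6 -42.   43. ] t 13.3 F [-0.1 -0.6  0.4]
(51, -42, 42, 0) shift cm [4.44 0.   0.13] turn [-0.1 -0.3 -0. ]
[ 0.62  1.07 -0.94  1.96  1.24  0.85 -2.43]
orange [[286, 236, 5, 17, 65]]
green [[317, 248, 14, 5, 34]]
```

Pushing works (the cap moved on 5 px). I continue toward the stop.

Emit:
carry_out(rows=[[[1, 0, 0], [0, 0, 0], 1], [[2, 0, 0], [0, 0, 0], 1], [[2.8, 0, 0], [0, 0, 0], 1], [[3.4, 0, 0], [0, 0, 0], 1], [[3.8, 0, 0], [0, 0, 0], 1], [[4.1, 0, 0], [0, 0, 0], 1], [[4.1, 0, 0], [0, 0, 0], 1]])

```text
clock: 14.05
tool_pos: [0.5617, -0.0896, 0.0423]
eef_rot: [0.995, 0.096, 0.001, -0.001]
contact_force: [0.3, -0.3, -0.2]
opening: 0.003
finger_force: 0.0
```

Emit:
carry_out(rows=[[[0.2, 0, 0], [0, 0, 0], 1], [[0.4, 0, 0], [0, 0, 0], 1], [[0.6, 0, 0], [0, 0, 0], 1], [[0.8, 0, 0], [0, 0, 0], 1], [[0.8, 0, 0], [0, 0, 0], 1]])

```text
clock: 14.55
tool_pos: [0.5666, -0.0889, 0.0421]
eef_rot: [0.995, 0.096, -0.002, 0.0]
contact_force: [-6.7, -1.7, 5.5]
opening: 0.005
finger_force: 3.5
```

```bash
python3 -c "
from h import *
go((51,-42,42,0));blob()"
```

```text
now reader [ 50.2 -42.4  42.1] t 14.55 F [-6.9 -0.4  5.5]
(51, -42, 42, 0) shift cm [ 0.08 -0.04  0.01] turn [0.  0.2 0. ]
orange []
green [[317, 248, 15, 9, 76]]
```

Emit:
carry_out(rows=[[[0.2, 0, 0], [0, 0, 0], 1], [[0.4, 0, 0], [0, 0, 0], 1], [[0.4, 0, 0], [0, 0, 0], 1]])

```text
clock: 14.9
tool_pos: [0.5666, -0.0889, 0.042]
eef_rot: [0.995, 0.096, -0.006, 0.001]
contact_force: [-15.1, -2.4, 13.1]
opening: 0.007
finger_force: 8.0
```

Emit:
carry_out(rows=[[[-1, 0, 0], [0, 0, 0], 1], [[-3, 0, 0], [0, 0, 0], 1], [[-5, 0, 0], [0, 0, 0], 1], [[-5, 0, -4], [0, 0, 0], 1], [[-5, 0, -8], [0, 0, 0], 1], [[-5, 0, -12], [0, 0, 0], 1], [[-5, 0, -12], [0, 0, 0], 1], [[-5, 0, -12], [0, 0, 0], 1]])

```text
clock: 15.7
tool_pos: [0.5247, -0.0975, 0.163]
eef_rot: [0.995, 0.095, 0.002, -0.0]
contact_force: [-0.7, 0.3, -0.4]
opening: 0.005
finger_force: 0.0
```

```bash
python3 -c "
from h import *
go((51,-42,42,0))
a=cam('side')['image'][185:285,220:360,::-1]
cv2.imwrite('pics/s8.png',cv2.resize(a,None,fx=5.7,fy=5.7,interpolation=2))"
```

```text
now reader [  7.4 -42.8 163. ] t 15.7 F [-0.6  0.4 -0.4]
(51, -42, 42, 0) shift cm [ 4.3  -0.08 12.12] turn [ 0.  -0.2 -0. ]
```

View pics/s8.png

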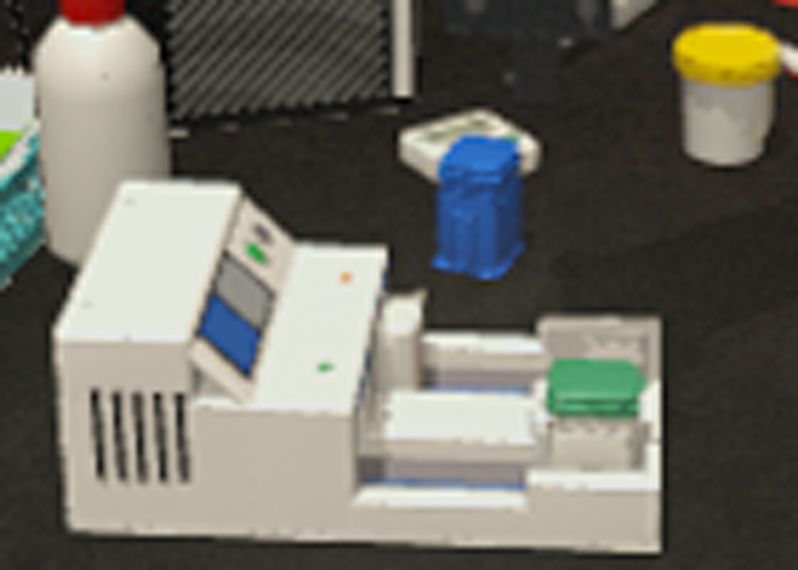

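The cartridge lies in the right bay with only its foot end showing (385–425 × 293–390), the green one is standing in its nest, and the arm is clear.

```bash
python3 -c "
from plant import r
print(r.finish_job())"
```

```text
the job is handed in; nothing more can be done
None
```

The job is handed in at about 16 s: orange cap pressed shut, cartridge on its back and pushed to the stop in the right bay, green one still standing; the first cap push rocked the cartridge onto the step, so I pushed it back into its nest before tipping it.

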